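# Prop the test stand and hold its bayonet fitting home

### The job

Swing the test stand's folded side leg out, away from its base, until it snaps into its end detent, and let go so that it stays there by itself. Then pick up the two-lugged bayonet fitting, push it down into the stand's round socket with its lugs in the two notches, and turn it a quarter turn clockwise (seen from above) against the spring to its stop. Finish while holding it there, pressed right down and fully turned - do not let go, the spring would turn it back - and leave the other things on the bench where they stand.

Things in the scene. Friction and masses are not known exactly. Their poses are not given: they have to be found in the camera images.
- stand: Test stand fixed to the bench: grey base plate 130 x 120 mm, 10 mm thick, in its middle an upright round aluminium socket 64 mm across, top 70 mm above the bench; a steel leg is hinged at its +y side. Origin: on the bench under the socket's axis. z up. The socket's two entry notches lie on its +x and -x sides.
- socket_mouth (a point): Centre of the socket's mouth, 70.5 mm above the bench; axes as the stand's. Bore 31 mm wide, rim 10 mm thick; two notches 18 mm wide reach 24 mm out along +x and -x. Below the rim the lugs can turn. 10.5 mm below the mouth is a sprung floor; its four dogs, 5 mm high, take each lug between two (9.4 mm gap) and turn with it.
- floor_push (a joint): How far the socket's sprung floor is pushed down, m: 0 up, 0.011 at the bottom. Spring 3 N at the top, 8 N at the bottom. The lugs clear the underside of the rim, and can turn, from about 0.006.
- floor_turn (a joint): Turn of the socket's floor, rad, clockwise from above: 0 at rest (dogs in line with the notches), 1.45 at the stop. The fitting drives it by its lugs, with up to 0.09 rad of play. A return spring resists with 0.05 to 0.16 N m and turns it back, part or all of the way, if let go.
- fitting: Loose bayonet fitting, 0.12 kg, 70 mm tall, upright on the bench. From the foot up: steel barrel 28 mm across to 30 mm height; at its foot a lug on either side, 6 mm wide and high, 44 mm tip to tip along its x; flange 40 mm across to 36 mm; grey ribbed block handle from 36 to 70 mm, 44 mm along x, 24 mm along y (grip across y). Origin: centre of the foot, z up. Same after half a turn.
- leg (a joint): Swing of the stand's side leg about its upright pivot, rad, counter-clockwise from above: 0 folded along the base (pointing along the stand's +x), 1.571 out (pointing along the stand's +y). It swings freely (under 1 N at the peg) up to about 1.25, where the leg has to ride over a sprung ball (about 5 N at the peg); past about 1.46 the ball snaps up behind it and holds it at its end.
- leg_peg (a point): Top centre of the upright round steel peg at the leg's free end: peg 12 mm across, 60 mm above the bench at its top, free-standing above the 14 mm wide leg bar, whose top is 20 mm above the bench. The peg is 90 mm from the pivot.
- leg_pivot (a point): Point on the leg's upright pivot axis, 10 mm above the bench, at x -20, y +78 mm in the stand's frame. A round knuckle there reaches up to 24 mm.
- vial_a: Bystander: glass vial with black cap, 23 mm across, 53 mm tall, standing; origin at the centre of its underside.
- vial_b: Bystander: glass vial with white cap, 23 mm across, 53 mm tall, standing; origin at the centre of its underside.
- big_weight: Bystander: metal balance weight with a knob, 24 mm across, 38 mm tall; origin at the centre of its underside.
- small_beaker: Bystander: small clear beaker, 46 mm across, 59 mm tall; origin at the centre of its underside.
There are look-alikes about, which are no part of the job. Leave any red or turquoise look-alike of the fitting alone.

How it is judged:
On the way, in this order (a step that is already met when the one before it is completed fails the run):
1. the leg is out in its end detent and left alone there (value of joint leg above 1.53 rad and velocity of joint leg below 0.1 rad/s and distance between the grasp point and leg_peg above 0.05 m), for 0.2 s.
2. the fitting is in the socket with its lugs in the notches, not yet turned (horizontal distance between fitting and socket_mouth below 0.005 m and z of fitting in the frame of stand below 0.063 m and value of joint floor_turn below 0.4 rad and angle between the x axis of fitting and the x axis of stand, either way round below 0.5 rad), for 0.1 s.
At the end, for the whole second after the job is handed in: The leg stays out in its detent (over 1.53 rad); the fitting is upright in the socket, within 5 mm of its axis, the floor pushed down over 8 of 11 mm and turned over 1.25 of 1.45 rad clockwise, and the fingers still hold it (over 2 N) (value of joint leg above 1.53 rad and horizontal distance between fitting and socket_mouth below 0.005 m and z of fitting in the frame of stand below 0.0535 m and angle between fitting's own z axis and vertical below 0.1 rad and value of joint floor_push above 0.008 m and value of joint floor_turn above 1.25 rad and angle between the x axis of fitting and the y axis of stand, either way round below 0.32 rad and contact force between the fingers and fitting above 2 N); the arm keeps its last pose, push and grip.
It fails at once if the vial with black cap is moved more than 3 cm (distance of vial_a from where it was at the start of the episode above 0.03 m).
It fails at once if the vial with white cap is moved more than 3 cm (distance of vial_b from where it was at the start of the episode above 0.03 m).
It fails at once if the knob-topped weight is moved more than 3 cm (distance of big_weight from where it was at the start of the episode above 0.03 m).
It fails at once if the small beaker is moved more than 3 cm (distance of small_beaker from where it was at the start of the episode above 0.03 m).
It also fails if it takes over 54 s, if anything falls off the work surface, if the arm or the gripper's body presses on something with over 40 N, if the wrist force passes 120 N, or if a joint passes its speed limit or range.

### The arm

A 6-joint arm with a two-finger parallel gripper is mounted at the origin on a cart in front of the work surface, level with it; the furniture and walls round the work are solid. World frame = base frame: x ahead of the robot, y to its left, z up, the work surface at z = 0. Lengths are in m, angles in rad, forces in N, time in s.
With the tool pointing down it reaches from about 0.35 to 0.85 m from the base axis. Payload 8.1 kg.
Tool frame: the origin (TCP) lies on the centre line of the jaws, within the pads' length; the fingertips stand 11 mm ahead of it and the grasp point (between the pads) lies 8 mm behind it (r.tips_ahead is the distance from the TCP to the fingertips, in m); z points along the fingers, y is the line along which they close (so a half turn about z gives the same grasp; the last joint's range is limited). The gripper opens to 85 mm and grips with 20 to 120 N. Pads are 22 mm wide; open, the fingers measure 114 mm over their backs; the gripper's body (76 mm by 85 mm) begins 54 mm behind the grasp point. The pads swing forward as they close: fully open they stand 13 mm farther back than shut.
Start: joints at [1.199, 0.13, 1.488, -0, 1.523, -0.085], TCP at [0.17, 0.576, 0.242] pointing down, gripper open.
Joint ranges: [-2.96, 2.96], [-0.89, 2.26], [0.02, 2.5], [-1.34, 4.48], [0, 2.73], [-2.66, 2.66]. Speed limits (rad/s): [2.39, 2.39, 2.79, 3.14, 3.14, 3.14].

### API

Orientations are given as a unit quaternion [x, y, z, w].
In Python, from station import r gives the robot as it stands.
- The arm moves only by the tool step_arm, never from a script. Its argument "plan" is a list of rows, each a list of 3 entries, a list of its own where there are three numbers: the turn, a rotation vector about the world's x, y, z in units of 6 degrees (1.0 is 6 degrees), then the shift along the world's x, y, z in cm, then the finger opening in cm, from 0 to 8.54. A call has 1 to 12 rows; each row shifts and turns the commanded pose from where the row before left it; what a row does not reach is not made up. A row lasts 1/12 s, in which the tool goes at most 41.7 mm and 7.16 degrees, less where a joint would pass 70% of its speed; a pose out of reach is approached as far as the arm can. A call is refused whole if a number of a shift passes 4.17 or a number of a turn 1, either way. A call with a gripper value outside its range is refused whole. The fingers move at their own pace and stop on an object; "squeeze" is the grip in N (left out, the last holds). Time passes only in rows, so rows that do not move let the fingers close. It gives the time, the measured TCP pose, the force, the opening and the grip force at its end, in the units of the state.
- r.state(): the state, without advancing time (a new reading comes with each control period).
- r.read_camera(name): name is "scene" or "side" or "wrist"; returns the picture (480x640x3 uint8, blue, green, red); there is no depth.
- r.camera_params(name): a dict with "camera_matrix" (3x3 intrinsics, pixels), "extrinsics" (4x4, takes a point from world to camera coordinates); the wrist camera has in their place "hand_eye" (4x4, takes a point from camera to tool coordinates, whose origin is the TCP and whose axes are the flange's). Camera axes: x right, y up, looking along -z (the intrinsics and any distortion apply to the point x, -y, -z); pixel columns grow to the right and rows downward; lengths in m; the calibration is good to about 2 mm. A picture is of the moment at which its call begins: read the wrist's pose just before it. camera_params takes no time and is no camera call.
- r.hand_in(): hands the job in; it is judged then, once.
The state is a dict: "time": time; "qpos": joint angles; "joint_vel": joint speeds; "tau": joint torques, N m; "ee_pos": TCP position; "tool_rot": TCP orientation; "contact_force": force on the tool from outside, world axes, zero at the start; "wrist_torque": the same for the moment, N m; "grip_width": finger opening in m; "gripper_force": force on a finger pad.
Only numpy, scipy, OpenCV 4.12 (cv2) and the standard library are available. Lean on these libraries where they do the work, as an engineer would, in place of code of your own. Each camera call takes 0.05 s, during which the arm holds its last target. There are 200 camera calls.

## Working session

There is one attempt and no reset: what is moved stays moved. The work goes in short steps, Python scripts to look and compute and a tool call to move; the robot and the scene stay as the last step left them, time stands still between calls to the robot, and variables do not carry over. Pictures are saved under pics/ and viewed, at most 10 in all, crops included, and the job is handed in when it is done.

Besides the shell and the picture viewer there is one more tool, called after "Emit:" by a JSON object that holds its "fn" and its "kwargs". step_arm: Moves the arm, as the interface text tells. Its arguments: {"type":"object","properties":{"plan":{"type":"array","items":{"type":"array"}},"squeeze":{"type":"number"}},"required":["plan"]}

```bash
mkdir -p pics; ls; python3 - <<'E'
from station import r
import cv2,numpy as np
s=r.state();print(s)
for n in("scene","side","wrist"):
    cv2.imwrite(f"pics/{n}0.png",r.read_camera(n))
    p=r.camera_params(n)
    for k in p: print(n,k,np.round(np.array(p[k],dtype=float),4).tolist() if not isinstance(p[k],str) else p[k])
E
```

```text
pics
{'time': 0.0, 'qpos': array([ 1.19860645e+00,  1.31162797e-01,  1.48930500e+00,  9.28925661e-06,
        1.52298985e+00, -8.54074109e-02]), 'joint_vel': array([-3.51193286e-04,  1.03685684e-03,  4.15522740e-05,  8.06452353e-04,
        1.32469319e-03, -8.21094465e-04]), 'tau': array([-1.41941997e-03, -5.69377041e+01, -5.00543904e+01, -3.05128915e-04,
        1.48288527e-02,  8.10839396e-06]), 'ee_pos': array([0.16950435, 0.57499967, 0.24122931]), 'tool_rot': array([ 1.42900519e-01,  9.89736618e-01, -9.07144013e-04, -2.16015765e-04]), 'contact_force': array([0.4998007 , 0.48692567, 0.04159941]), 'wrist_torque': array([0.0118967 , 0.04060972, 0.01724069]), 'gripper_force': 0.0, 'grip_width': 0.08554508803172012}
scene camera_matrix [[554.3554, 0.0, 313.2596], [0.0, 554.3554, 241.3897], [0.0, 0.0, 1.0]]
scene extrinsics [[0.0446, -0.999, -0.0087, -0.0118], [0.7188, 0.0261, 0.6948, -0.4392], [-0.6938, -0.0372, 0.7192, -1.2815], [0.0, 0.0, 0.0, 1.0]]
side camera_matrix [[593.3442, 0.0, 326.9052], [0.0, 593.3442, 239.6849], [0.0, 0.0, 1.0]]
side extrinsics [[-0.3296, -0.9441, 0.002, 0.2219], [0.393, -0.1353, 0.9095, -0.2565], [-0.8584, 0.3006, 0.4157, -0.9021], [0.0, 0.0, 0.0, 1.0]]
wrist camera_matrix [[357.1782, 0.0, 315.4671], [0.0, 357.1782, 239.8246], [0.0, 0.0, 1.0]]
wrist hand_eye [[-0.0006, 0.9469, 0.3215, 0.0818], [1.0, 0.0006, -0.0, 0.0008], [-0.0002, 0.3215, -0.9469, -0.1305], [0.0, 0.0, 0.0, 1.0]]
```

View pics/scene0.png

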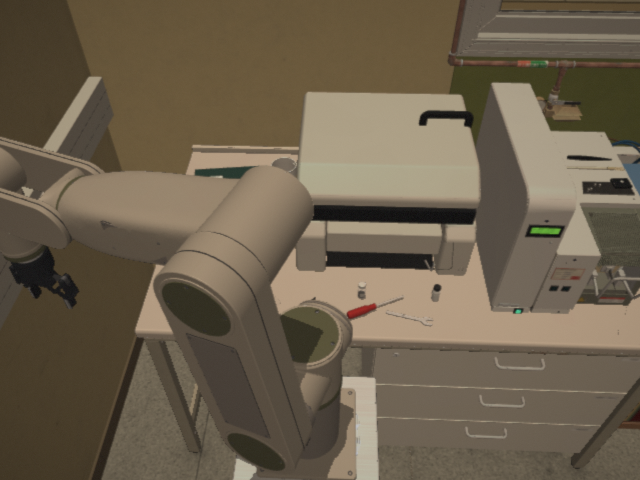

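View pics/side0.png

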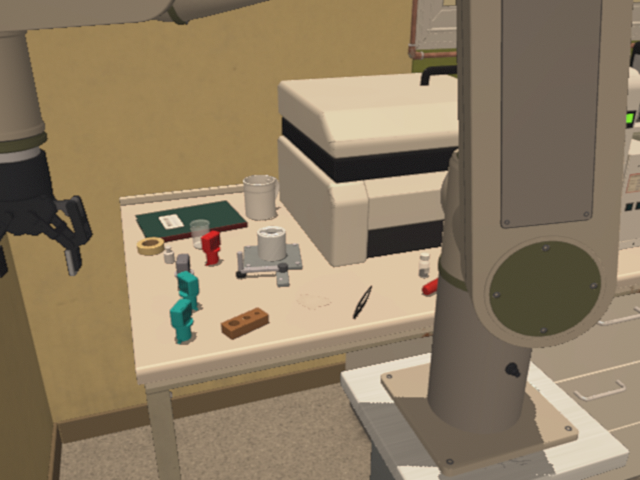

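```bash
python3 - <<'E'
import cv2
a=cv2.imread("pics/side0.png")[195:350,125:325]
cv2.imwrite("pics/c1.png",cv2.resize(a,None,fx=3.8,fy=3.8,interpolation=cv2.INTER_CUBIC))
E
```

```text
(no output)
```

View pics/c1.png

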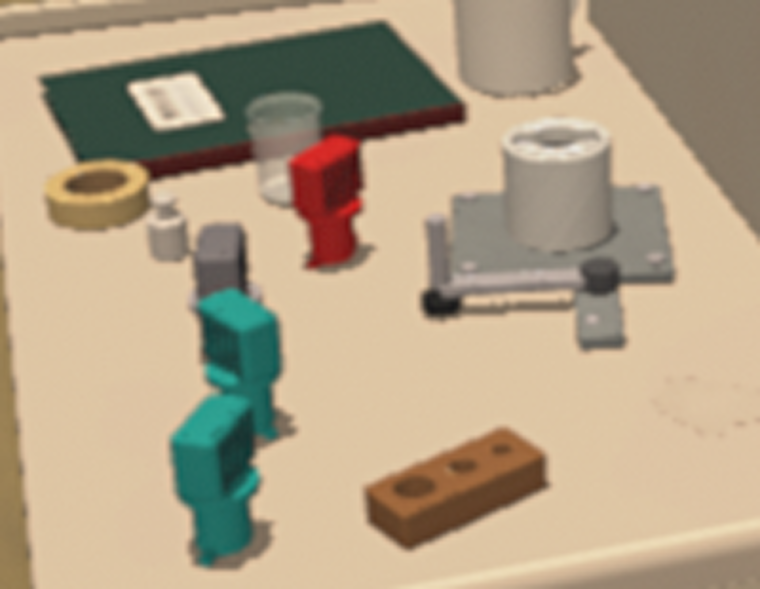

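View pics/wrist0.png

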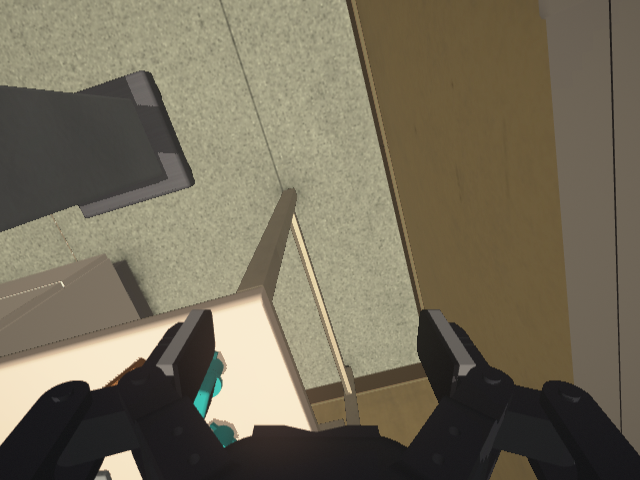

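```bash
cat > h.py <<'E'
from station import r
import numpy as np, cv2
from scipy.spatial.transform import Rotation as R
def ray(name,uv,s=None):
    p=r.camera_params(name);K=np.array(p["camera_matrix"])
    if name=="wrist":
        T=np.eye(4);T[:3,:3]=R.from_quat(s["tool_rot"]).as_matrix();T[:3,3]=s["ee_pos"]
        C=T@np.array(p["hand_eye"])
    else: C=np.linalg.inv(np.array(p["extrinsics"]))
    n=np.linalg.inv(K)@np.array([uv[0],uv[1],1.0])
    return C[:3,3],C[:3,:3]@np.array([n[0],-n[1],-n[2]])
def atz(name,uv,z,s=None):
    o,d=ray(name,uv,s);return o+d*(z-o[2])/d[2]
def px(name,P,s=None):
    p=r.camera_params(name);K=np.array(p["camera_matrix"])
    if name=="wrist":
        T=np.eye(4);T[:3,:3]=R.from_quat(s["tool_rot"]).as_matrix();T[:3,3]=s["ee_pos"]
        E=np.linalg.inv(T@np.array(p["hand_eye"]))
    else: E=np.array(p["extrinsics"])
    c=E[:3,:3]@np.array(P)+E[:3,3];v=K@np.array([c[0],-c[1],-c[2]]);return v[:2]/v[2]
E
python3 - <<'E'
from h import *
f=lambda u,v:(125+u/3.8,195+v/3.8)
for n,u,v,z in [("mouth",556,137,.07),("peg",436,220,.06),("pegbase",440,290,.02),("knuckle",599,265,.024),("fit",221,232,.07),("weight",167,200,.038),("weightfoot",170,255,0),("beakertop",284,103,.059),("red",326,150,.07),("teal1",240,305,.07),("teal2",215,410,.07),("brickN",505,435,.02),("brickW",415,540,0),("platecorner NE",640,190,.01),("plate SE",672,275,.01)]:
    print(n,np.round(atz("side",f(u,v),z),3))
print("vialw",atz("side",(424,255),.053),"vial_b",atz("scene",(437,288),.053),atz("scene",(362,285),.053))
for n in("scene","side"): print(n,np.linalg.inv(np.array(r.camera_params(n)["extrinsics"]))[:3,3])
E
```

```text
mouth [0.595 0.16  0.07 ]
peg [0.527 0.246 0.06 ]
pegbase [0.52  0.248 0.02 ]
knuckle [0.513 0.158 0.024]
fit [0.53  0.363 0.07 ]
weight [0.651 0.383 0.038]
weightfoot [0.655 0.385 0.   ]
beakertop [0.726 0.302 0.059]
red [0.62  0.292 0.07 ]
teal1 [0.442 0.364 0.07 ]
teal2 [0.34  0.388 0.07 ]
brickN [0.356 0.249 0.02 ]
brickW [0.308 0.305 0.   ]
platecorner NE [0.631 0.099 0.01 ]
plate SE [0.514 0.114 0.01 ]
vialw [ 0.40385908 -0.12497448  0.053     ] vial_b [ 0.39571464 -0.33103818  0.053     ] [ 0.39863232 -0.12783974  0.053     ]
scene [-0.57290642 -0.04804344  1.22671758]
side [-0.60041832  0.44597383  0.60779028]
```

Emit:
{"fn": "step_arm", "kwargs": {"plan": [[[0,0,0],[3,-2.2,0.25],8.5],[[0,0,0],[3,-2.2,0.25],8.5],[[0,0,0],[3,-2.2,0.25],8.5],[[0,0,0],[3,-2.2,0.25],8.5],[[0,0,0],[3,-2.2,0.25],8.5],[[0,0,0],[3,-2.2,0.25],8.5],[[0,0,0],[3,-2.2,0.25],8.5],[[0,0,0],[3,-2.2,0.25],8.5],[[0,0,0],[3,-2.2,0.25],8.5],[[0,0,0],[3,-2.2,0.25],8.5],[[0,0,0],[3,-2.2,0.25],8.5],[[0,0,0],[3,-2.2,0.25],8.5]]}}

```text
time: 1.15
ee_pos: [0.5308, 0.31, 0.2721]
tool_rot: [0.143, 0.99, -0.0, -0.0]
contact_force: [0.6, 0.4, -0.3]
grip_width: 0.0848
gripper_force: 0.0
```

Emit:
{"fn": "step_arm", "kwargs": {"plan": [[[0,0,0],[3,-2,0],8.5],[[0,0,0],[3,-2,0],8.5],[[0,0,0],[0,0,0],8.5],[[0,0,0],[0,0,0],8.5],[[0,0,0],[0,0,0],8.5]]}}

```text
time: 1.57
ee_pos: [0.5894, 0.2714, 0.2716]
tool_rot: [0.143, 0.99, -0.0, -0.001]
contact_force: [0.1, 0.3, 0.2]
grip_width: 0.0847
gripper_force: 0.0
```

```bash
python3 - <<'E'
from h import *
s=r.state();print(s)
im=r.read_camera("wrist");cv2.imwrite("pics/w1.png",im)
np.save("s1.npy",np.r_[s["ee_pos"],s["tool_rot"]])
E
```

```text
{'time': 1.5667, 'qpos': array([ 3.52293173e-01,  2.54070198e-01,  1.29568726e+00,  4.26551707e-04,
        1.59315851e+00, -9.31052789e-01]), 'joint_vel': array([ 2.58857847e-02, -1.93194490e-02,  9.05484796e-03,  1.19260424e-04,
       -1.17674194e-04,  5.40101349e-05]), 'tau': array([-1.56787835e+00, -6.30382633e+01, -5.07874560e+01, -1.65857468e-01,
       -5.85788407e-02, -4.32603015e-02]), 'ee_pos': array([0.58942957, 0.27140265, 0.27160696]), 'tool_rot': array([ 1.43226258e-01,  9.89689727e-01, -1.27370635e-04, -6.83394254e-04]), 'contact_force': array([0.09608211, 0.34579262, 0.21593212]), 'wrist_torque': array([-0.0116467 , -0.00134543, -0.02635674]), 'gripper_force': 0.0, 'grip_width': 0.08470926452600464}
```

View pics/w1.png

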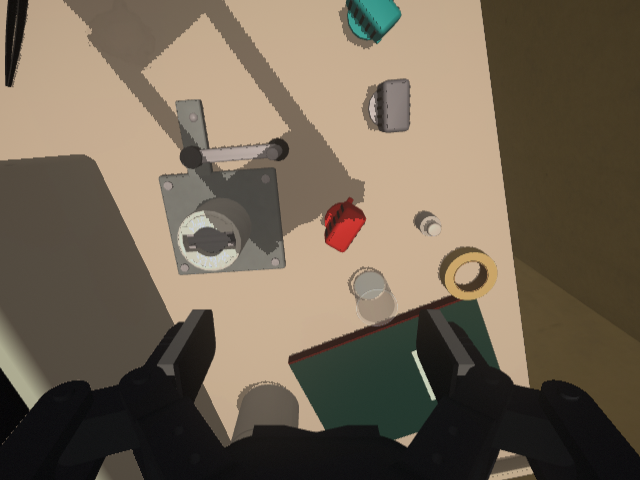

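```bash
python3 - <<'E'
import cv2,numpy as np
a=cv2.imread("pics/w1.png")
A=cv2.resize(a[90:285,145:300],None,fx=3,fy=3,interpolation=cv2.INTER_CUBIC)
B=cv2.resize(a[65:145,355:425],None,fx=4,fy=4,interpolation=cv2.INTER_CUBIC)
o=np.zeros((600,760,3),np.uint8);o[:A.shape[0],:A.shape[1]]=A;o[:B.shape[0],470:470+B.shape[1]]=B
cv2.imwrite("pics/c2.png",o)
E
```

```text
(no output)
```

View pics/c2.png

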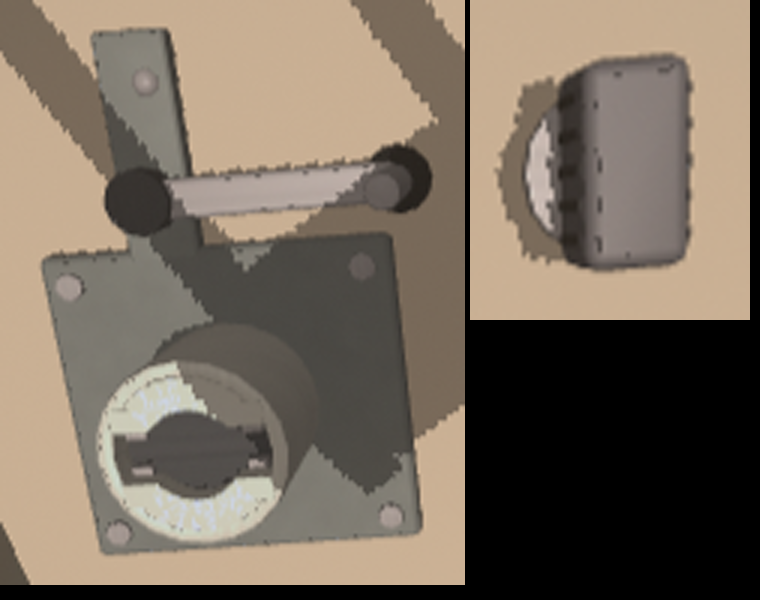

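```bash
python3 - <<'E'
from h import *
d=np.load("s1.npy");s=dict(ee_pos=d[:3],tool_rot=d[3:])
A=lambda u,v,z:atz("wrist",(145+(u-1)/3,90+(v-1)/3),z,s)
B=lambda u,v,z:atz("wrist",(355+(u-471.5)/4,65+(v-1.5)/4),z,s)
m=A(192.5,452,.07);p=A(382,187,.06);k=A(137,200,.024)
print("mouth",m,"peg",p,"knk",k,"|kp|",np.hypot(*(p-k)[:2]),"ang",np.degrees(np.arctan2(*(p-k)[1::-1])))
c=[A(*q,.01) for q in[(42,262),(391,235),(421,530),(103,553)]]
ang=lambda v:np.degrees(np.arctan2(v[1],v[0]))
print("plate ctr",np.mean(c,0),[round(1e3*np.linalg.norm(c[i]-c[i-1])) for i in range(4)],"x dir",ang(c[1]-c[0]),ang(c[2]-c[3]),"y",ang(c[0]-c[3]),ang(c[1]-c[2]))
n=[A(114,460,.07),A(272,450,.07)];print("notch",ang(n[1]-n[0]),np.linalg.norm(n[1]-n[0]),np.mean(n,0))
f=[B(*q,.07) for q in[(597,58),(690,56),(690,264),(597,269)]]
print("fit",np.mean(f,0),[round(1e3*np.linalg.norm(f[i]-f[i-1])) for i in range(4)],"x?",ang(f[0]-f[3]),ang(f[1]-f[2]),ang(f[1]-f[0]))
# side consistency
for n,q in(("m",m),("p",p),("k",k),("f",np.mean(f,0))):
    u=px("side",q);print(n,(u-[125,195])*3.8)
E
```

```text
mouth [0.5898025  0.16287014 0.07      ] peg [0.5277584  0.24816516 0.06      ] knk [0.50959999 0.16066814 0.024     ] |kp| 0.08936137337671653 ang 78.275733357171
plate ctr [0.59023058 0.16372192 0.01      ] [116, 128, 116, 128] x dir 77.86080910835067 77.97208565588706 y 167.49055213386916 167.30897181067445
notch 77.3060700968151 0.052233796479341024 [0.59080734 0.16259644 0.07      ]
fit [0.52115039 0.36743185 0.07      ] [43, 20, 43, 21] x? 167.13688696967193 168.3248110031603 74.62778956167855
m [553.48099015 141.0505409 ]
p [432.83997494 220.18363388]
k [595.31420433 268.51938444]
f [214.47724271 240.04724173]
```

Emit:
{"fn": "step_arm", "kwargs": {"plan": [[[0,0,-1],[-0.5,-0.2,-1.2],3],[[0,0,-1],[-0.5,-0.2,-1.2],3],[[0,0,-1],[-0.5,-0.2,-1.2],3],[[0,0,-1],[-0.5,-0.2,-1.2],3],[[0,0,-1],[-0.5,-0.2,-1.2],3],[[0,0,-1],[-0.5,-0.2,-1.2],3],[[0,0,-1],[-0.5,-0.2,-1.2],3],[[0,0,-1],[-0.5,-0.2,-1.2],3],[[0,0,-1],[-0.5,-0.2,-1.2],3],[[0,0,-1],[-0.5,-0.2,-1.2],3],[[0,0,-1],[-0.5,-0.2,-1.2],3],[[0,0,-1],[-0.5,-0.2,-1.2],3]]}}

```text
time: 2.62
ee_pos: [0.5284, 0.2487, 0.1281]
tool_rot: [0.698, 0.716, 0.0, 0.0]
contact_force: [-0.7, 0.4, -0.1]
grip_width: 0.03
gripper_force: 0.0
```

Emit:
{"fn": "step_arm", "kwargs": {"plan": [[[0,0,-1],[-0.1,0.05,-1.5],3],[[0,0,-1],[0,0,-1.5],3],[[0,0,-0.3],[0,0,-1],3],[[0,0,0],[0,0,0],3],[[0,0,0],[0,0,0],3],[[0,0,0],[0,0,0],3]]}}

```text
time: 3.12
ee_pos: [0.5288, 0.2488, 0.0894]
tool_rot: [0.778, 0.629, 0.001, 0.0]
contact_force: [0.1, 0.7, 0.4]
grip_width: 0.0303
gripper_force: 0.0
```

```bash
python3 - <<'E'
from h import *
s=r.state()
M=R.from_quat(s["tool_rot"]).as_matrix()
print(s["ee_pos"],np.degrees(np.arctan2(M[1,0],M[0,0])),s["qpos"],s["grip_width"])
cv2.imwrite("pics/w2.png",r.read_camera("wrist"))
print(px("wrist",[.5285,.2482,.06],s),px("wrist",s["ee_pos"]+[0,0,-.011],s))
E
```

```text
[0.52875366 0.24880499 0.08936181] 77.92067281138918 [3.52061401e-01 2.10915987e-01 1.68642279e+00 3.66473521e-05
 1.24298825e+00 5.62874025e-01] 0.030323762569169056
[313.24617772 296.69871999] [313.33018506 314.63298942]
```

View pics/w2.png

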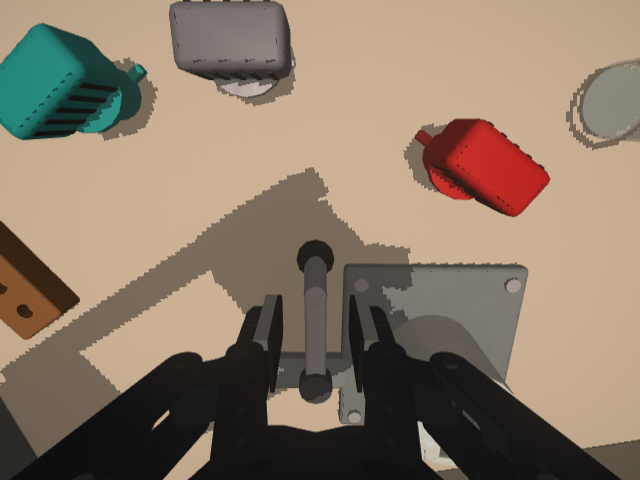

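Emit:
{"fn": "step_arm", "kwargs": {"plan": [[[0,0,0],[0,0,-1.2],3],[[0,0,0],[0,0,-1.2],3],[[0,0,0],[0,0,-1.2],3],[[0,0,0],[0,0,-1],3],[[0,0,0],[0,0,0],2.2],[[0,0,0],[0,0,0],2.2],[[0,0,0],[0,0,0],2.2]]}}

```text
time: 3.75
ee_pos: [0.5287, 0.2479, 0.0422]
tool_rot: [0.778, 0.628, -0.0, -0.0]
contact_force: [0.6, -0.2, 0.5]
grip_width: 0.0221
gripper_force: 0.0
```

```bash
python3 - <<'E'
import numpy as np
a=np.radians(77.7+np.r_[np.arange(0,73,6),np.arange(75,97,3)])
P=9*np.c_[np.cos(a),np.sin(a)]
for t,d in zip(np.degrees(a[1:])-77.7,np.diff(P,axis=0)):print(round(t),d.round(2))
E
```

```text
6 [-0.93  0.15]
12 [-0.94  0.05]
18 [-0.94 -0.04]
24 [-0.93 -0.14]
30 [-0.91 -0.24]
36 [-0.88 -0.33]
42 [-0.84 -0.42]
48 [-0.79 -0.51]
54 [-0.74 -0.59]
60 [-0.67 -0.66]
66 [-0.6  -0.73]
72 [-0.52 -0.79]
75 [-0.23 -0.41]
78 [-0.21 -0.42]
81 [-0.18 -0.43]
84 [-0.16 -0.44]
87 [-0.14 -0.45]
90 [-0.11 -0.46]
93 [-0.09 -0.46]
96 [-0.06 -0.47]
```

Emit:
{"fn": "step_arm", "kwargs": {"plan": [[[0,0,1],[-0.93,0.15,0],2.2],[[0,0,1],[-0.94,0.05,0],2.2],[[0,0,1],[-0.94,-0.04,0],2.2],[[0,0,1],[-0.93,-0.14,0],2.2],[[0,0,1],[-0.91,-0.24,0],2.2],[[0,0,1],[-0.88,-0.33,0],2.2],[[0,0,1],[-0.84,-0.42,0],2.2],[[0,0,1],[-0.79,-0.51,0],2.2],[[0,0,1],[-0.74,-0.59,0],2.2],[[0,0,1],[-0.67,-0.66,0],2.2],[[0,0,0],[0,0,0],2.2]]}}

```text
time: 4.67
ee_pos: [0.4426, 0.2202, 0.0429]
tool_rot: [0.358, 0.934, 0.0, 0.0]
contact_force: [-0.6, -0.3, 0.3]
grip_width: 0.0223
gripper_force: 0.0
```

Emit:
{"fn": "step_arm", "kwargs": {"plan": [[[0,0,1],[-0.6,-0.73,0],2.2],[[0,0,1],[-0.52,-0.79,0],2.2],[[0,0,0.5],[-0.23,-0.41,0],2.2],[[0,0,0.5],[-0.21,-0.42,0],2.2],[[0,0,0.5],[-0.18,-0.43,0],2.2],[[0,0,0.5],[-0.16,-0.44,0],2.2],[[0,0,0.5],[-0.14,-0.45,0],2.2],[[0,0,0.5],[-0.11,-0.46,0],2.2],[[0,0,0],[0,0,0],2.2],[[0,0,0],[0,0,0],2.2]]}}

```text
time: 5.5
ee_pos: [0.4223, 0.1797, 0.0429]
tool_rot: [0.109, 0.994, 0.0, 0.001]
contact_force: [0.2, 0.5, -0.6]
grip_width: 0.022
gripper_force: 0.0
```

Emit:
{"fn": "step_arm", "kwargs": {"plan": [[[0,0,0.5],[-0.09,-0.46,0],2.2],[[0,0,0],[0,0,0],2.2],[[0,0,0],[0,0,0],2.2]]}}

```text
time: 5.75
ee_pos: [0.421, 0.1751, 0.0425]
tool_rot: [0.082, 0.997, 0.0, 0.0]
contact_force: [0.2, 0.2, 0.2]
grip_width: 0.0222
gripper_force: 0.0
```

```bash
python3 - <<'E'
from h import *
s=r.state();print(s["contact_force"])
im=r.read_camera("side")
cv2.imwrite("pics/s3.png",cv2.resize(im[215:315,200:330],None,fx=5,fy=5,interpolation=cv2.INTER_CUBIC))
a=np.radians(167.7)
for q in([.5095+.09*np.cos(a),.1604+.09*np.sin(a),.06],[.5095+.09*np.cos(a),.1604+.09*np.sin(a),.02]):print((px("side",q)-[200,215])*5)
E
```

```text
[0.15409091 0.23333505 0.22009485]
[418.08600522 274.91371577]
[420.88333946 362.63463076]
```

View pics/s3.png

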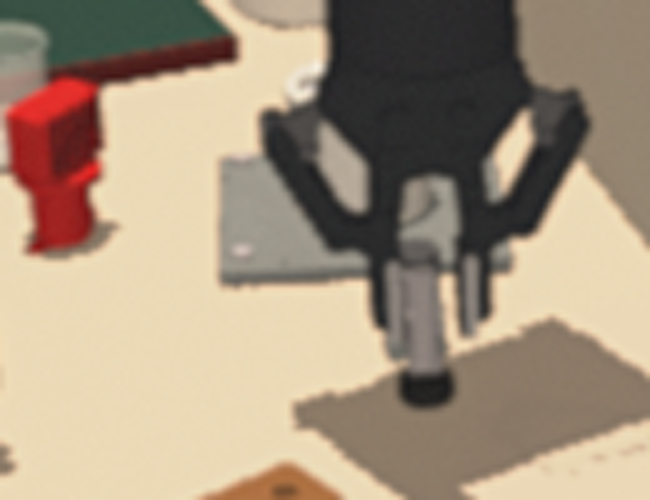

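Emit:
{"fn": "step_arm", "kwargs": {"plan": [[[0,0,0],[-0.04,-0.25,0],2.2],[[0,0,0],[0,0,0],2.2],[[0,0,0],[0,0,0],2.2]]}}

```text
time: 6.05
ee_pos: [0.4205, 0.1728, 0.0425]
tool_rot: [0.081, 0.997, 0.0, 0.0]
contact_force: [0.3, 4.3, -0.2]
grip_width: 0.0221
gripper_force: 2.2
```

Emit:
{"fn": "step_arm", "kwargs": {"plan": [[[0,0,0],[-0.04,-0.25,0],2.2],[[0,0,0],[0,0,0],2.2],[[0,0,0],[0,0,0],2.2]]}}

```text
time: 6.3
ee_pos: [0.4204, 0.1722, 0.0427]
tool_rot: [0.081, 0.997, 0.002, 0.001]
contact_force: [4.1, 15.9, -4.6]
grip_width: 0.0223
gripper_force: 8.3
```

Emit:
{"fn": "step_arm", "kwargs": {"plan": [[[0,0,0],[0,0.7,0],2.6],[[0,0,0],[0,0,2],2.6],[[0,0,0],[0,0,3],2.6],[[0,0,0],[0,0,3],2.6],[[0,0,0],[0,0,3],2.6],[[0,0,0],[0,0,2],5]]}}

```text
time: 6.8
ee_pos: [0.4205, 0.1768, 0.1753]
tool_rot: [0.081, 0.997, 0.0, 0.001]
contact_force: [0.2, 0.5, 0.6]
grip_width: 0.0368
gripper_force: 0.0
```

Emit:
{"fn": "step_arm", "kwargs": {"plan": [[[0,0,-0.25],[1.25,2.4,0],5],[[0,0,-0.25],[1.25,2.4,0],5],[[0,0,0],[1.25,2.4,0],5],[[0,0,0],[1.25,2.4,0],5],[[0,0,0],[1.25,2.4,0],5],[[0,0,0],[1.25,2.4,0],5],[[0,0,0],[1.25,2.4,0],5],[[0,0,0],[1.25,2.4,0],5],[[0,0,0],[0,0,0],5],[[0,0,0],[0,0,0],5],[[0,0,0],[0,0,0],5]]}}

```text
time: 7.72
ee_pos: [0.5194, 0.3683, 0.1716]
tool_rot: [0.107, 0.994, -0.001, -0.0]
contact_force: [-0.3, -0.0, 0.4]
grip_width: 0.0502
gripper_force: 0.0
```

```bash
python3 - <<'E'
from h import *
s=r.state()
M=R.from_quat(s["tool_rot"]).as_matrix()
print(s["ee_pos"],np.degrees(np.arctan2(M[1,0],M[0,0])),s["grip_width"])
w=r.read_camera("wrist");sd=r.read_camera("side")
cv2.imwrite("pics/w4.png",w)
sd=cv2.resize(sd[210:310,130:330],None,fx=3.2,fy=3.2,interpolation=cv2.INTER_CUBIC)
cv2.imwrite("pics/v4.png",np.hstack([cv2.resize(w,(400,300)),cv2.resize(sd,(400,200)) if 0 else np.pad(cv2.resize(sd,(400,200)),((0,100),(0,0),(0,0)))]))
f=np.array([.5212,.3674,.07]);print(px("wrist",f,s)*.625)
E
```

```text
[0.51938268 0.3683049  0.17157942] 167.76476182358286 0.050177396462249
[196.1574714  154.19637061]
```

View pics/v4.png

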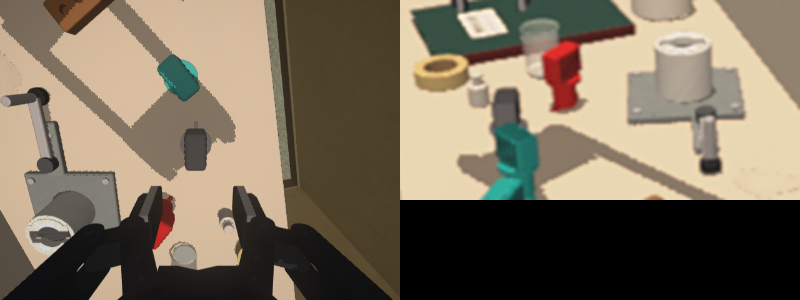

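```bash
python3 - <<'E'
from h import *
s=r.state();w=cv2.imread("pics/w4.png")
c=w[180:290,270:350];m=((c.max(2)<130)&(c.max(2).astype(int)-c.min(2)<25)).astype(np.uint8)
o=np.zeros((440,640,3),np.uint8);o[:,:320]=cv2.resize(c,None,fx=4,fy=4,interpolation=cv2.INTER_CUBIC)
o[:,320:]=cv2.resize(w[130:240,0:80],None,fx=4,fy=4,interpolation=cv2.INTER_CUBIC)
cv2.imwrite("pics/c5.png",o)
E
```

```text
(no output)
```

View pics/c5.png

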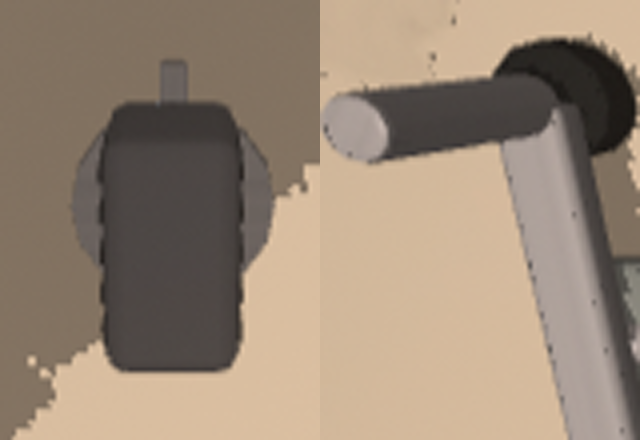

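```bash
python3 - <<'E'
from h import *
s=r.state()
B=lambda u,v,z:atz("wrist",(270+(u-1.5)/4,180+(v-1.5)/4),z,s)
f=[B(*q,.07) for q in[(105,142),(239,142),(241,370),(103,370)]]
print(np.mean(f,0),[round(1e3*np.linalg.norm(f[i]-f[i-1])) for i in range(4)])
l=B(174,62,.006);print("lug tip",l-np.mean(f,0))
p=atz("wrist",(356/4-80,130+128/4),.06,s);print(p,np.degrees(np.arctan2(p[1]-.1604,p[0]-.5095))-77.7,np.hypot(p[1]-.1604,p[0]-.5095))
M=R.from_quat(s["tool_rot"]).as_matrix()
print(s["ee_pos"],s["contact_force"])
E
```

```text
[0.5197813  0.36662277 0.07      ] [42, 23, 42, 24]
lug tip [-0.02086467  0.00451097 -0.064     ]
[0.42294368 0.18003944 0.06      ] 89.51615923267097 0.08875642994630514
[0.51949123 0.36796662 0.17225129] [-0.43767711 -0.33399216  0.23120207]
```

Emit:
{"fn": "step_arm", "kwargs": {"plan": [[[0,0,0],[0.05,-0.1,-2],5],[[0,0,0],[0,0,-2],5],[[0,0,0],[0,0,-2],5],[[0,0,0],[0,0,-2],5],[[0,0,0],[0,0,-1.5],5],[[0,0,0],[0,0,-1.5],5],[[0,0,0],[0,0,-1.1],5],[[0,0,0],[0,0,0],5],[[0,0,0],[0,0,0],5]], "squeeze": 60}}

```text
time: 8.57
ee_pos: [0.52, 0.3671, 0.0512]
tool_rot: [0.107, 0.994, -0.0, -0.0]
contact_force: [-0.1, -0.7, 0.9]
grip_width: 0.0501
gripper_force: 0.0
```

Emit:
{"fn": "step_arm", "kwargs": {"plan": [[[0,0,0],[0,0,0],1],[[0,0,0],[0,0,0],1],[[0,0,0],[0,0,0],1],[[0,0,0],[0,0,0],1],[[0,0,0],[0,0,0],1],[[0,0,0],[0,0,0],1]]}}

```text
time: 9.07
ee_pos: [0.5213, 0.3683, 0.0529]
tool_rot: [0.107, 0.994, 0.001, 0.001]
contact_force: [0.4, -0.5, 6.3]
grip_width: 0.0235
gripper_force: 63.5
```

Emit:
{"fn": "step_arm", "kwargs": {"plan": [[[0,0,0],[0,0,1],1],[[0,0,0],[0,0,2],1],[[0,0,0],[0,0,3],1],[[0,0,0],[0,0,3],1],[[0,0,0],[0,0,2],1],[[0,0,0],[0,0,0.5],1]]}}

```text
time: 9.57
ee_pos: [0.5224, 0.3692, 0.1722]
tool_rot: [0.106, 0.994, 0.002, 0.003]
contact_force: [1.0, -0.1, 0.4]
grip_width: 0.0229
gripper_force: 62.7
```

Emit:
{"fn": "step_arm", "kwargs": {"plan": [[[0,0,-1],[0.5,-1.4,0],1],[[0,0,-1],[0.5,-1.4,0],1],[[0,0,-1],[0.5,-1.4,0],1],[[0,0,-1],[0.5,-1.4,0],1],[[0,0,-1],[0.5,-1.4,0],1],[[0,0,-1],[0.5,-1.4,0],1],[[0,0,-1],[0.5,-1.4,0],1],[[0,0,-1],[0.5,-1.4,0],1],[[0,0,-1],[0.5,-1.4,0],1],[[0,0,-1],[0.5,-1.4,0],1],[[0,0,-1],[0.5,-1.4,0],1],[[0,0,-1],[0.5,-1.4,0],1]]}}

```text
time: 10.57
ee_pos: [0.5797, 0.199, 0.1651]
tool_rot: [0.673, 0.74, -0.001, -0.001]
contact_force: [1.1, -0.1, -0.6]
grip_width: 0.023
gripper_force: 62.6
```

Emit:
{"fn": "step_arm", "kwargs": {"plan": [[[0,0,-1],[0.5,-1.4,0],1],[[0,0,-1],[0.4,-1.3,0],1],[[0,0,-1],[0,-1,0],1],[[0,0,0],[0,0,0],1],[[0,0,0],[0,0,0],1],[[0,0,0],[0,0,0],1]]}}

```text
time: 11.07
ee_pos: [0.5889, 0.1633, 0.1657]
tool_rot: [0.777, 0.629, -0.0, -0.0]
contact_force: [0.6, 0.9, -0.2]
grip_width: 0.0231
gripper_force: 62.6
```

```bash
python3 - <<'E'
from h import *
s=r.state()
M=R.from_quat(s["tool_rot"]).as_matrix()
print(s["ee_pos"],np.degrees(np.arctan2(M[1,0],M[0,0])),s["grip_width"],s["gripper_force"],s["qpos"],s["contact_force"])
w=r.read_camera("wrist");sd=r.read_camera("side")
cv2.imwrite("pics/w6.png",w);cv2.imwrite("pics/sd6.png",sd)
o=np.zeros((480,800,3),np.uint8);o[:,:400]=w[:,120:520];o[:,400:]=cv2.resize(sd[170:290,220:320],(400,480),interpolation=cv2.INTER_CUBIC)
cv2.imwrite("pics/v6.png",o)
E
```

```text
[0.5888512  0.16330887 0.16572857] 77.97348986168446 0.023126253673091377 62.58630037307739 [1.86423254e-01 2.06951800e-01 1.54406187e+00 3.97783691e-04
 1.39148629e+00 3.96254326e-01] [ 0.58423992  0.85104651 -0.23886586]
```

View pics/v6.png

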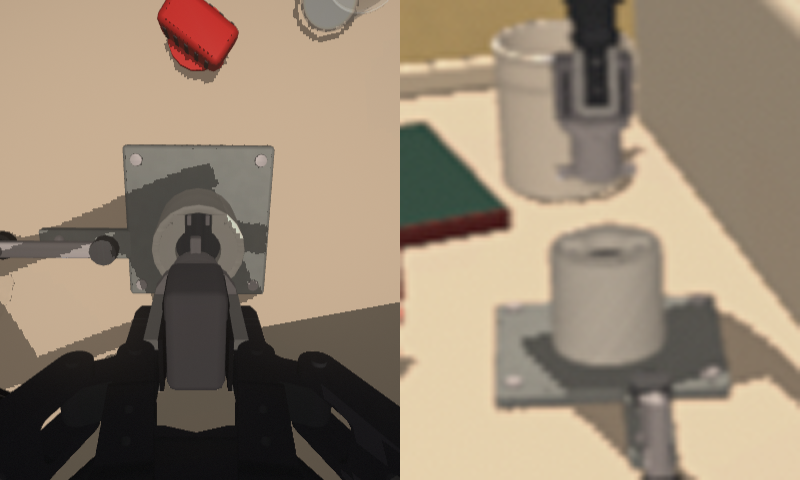

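```bash
python3 - <<'E'
from h import *
s=r.state()
M=R.from_quat(s["tool_rot"]).as_matrix()
o,d=ray("wrist",(318,236),s); print("ring ctr line",atz("wrist",(318,236),.07,s))
t=s["ee_pos"]
print("pred ring top",px("wrist",[.590,.1633,.07],s),"notch +x outer",px("wrist",np.array([.590,.1633,.07])+.024*np.array([.213,.977,0]),s), "plate screws exp")
foot=t+M[:,2]*.053
print("lug tip pred",px("wrist",foot+M[:,0]*.022,s),px("wrist",foot+M[:,0]*.022-M[:,2]*.006,s))
for y in(-.01,.01):print("handle top edge",px("wrist",t-M[:,2]*.017+M[:,0]*.022+M[:,1]*.012*np.sign(y),s))
print("side: foot pred",(px("side",foot)-[220,170])*4+[400,0],"mouth pred",(px("side",[.590,.1633,.07])-[220,170])*4+[400,0])
w=cv2.imread("pics/w6.png")
cv2.imwrite("pics/c6.png",cv2.resize(w[195:400,260:375],None,fx=2.9,fy=2.9,interpolation=cv2.INTER_CUBIC))
E
```

```text
ring ctr line [0.5935339  0.17227277 0.07      ]
pred ring top [315.63506185 249.38274829] notch +x outer [315.77528295 214.95325421] plate screws exp
lug tip pred [313.65535949 238.62827417] [313.60481731 242.25466314]
handle top edge [279.09253694 301.1168541 ]
handle top edge [346.47586702 301.0709352 ]
side: foot pred [598.77185575 177.98519058] mouth pred [601.77825481 248.44044944]
```

View pics/c6.png

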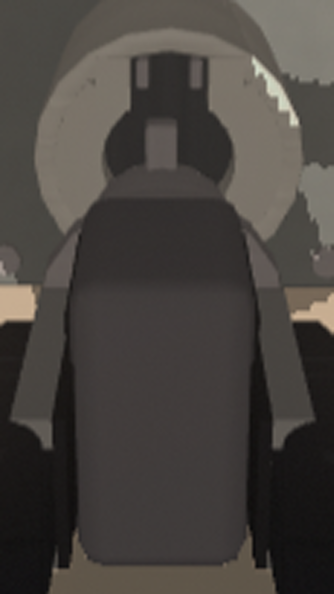

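```bash
python3 - <<'E'
from h import *
g=cv2.cvtColor(cv2.imread("pics/sd6.png"),cv2.COLOR_BGR2GRAY)
for v in (209,240,245,250):print(v,g[v,250:292].tolist())
s=r.state();t=s["ee_pos"]
for z in(.115,.12,.13):print("fit axis",z,px("side",[t[0],t[1],z]))
for z in(.02,.04,.07):print("sock axis",z,px("side",[.5905,.1633,z]))
w=cv2.cvtColor(cv2.imread("pics/w6.png"),cv2.COLOR_BGR2GRAY)
for v in(225,240,243,246,252):print(v,w[v,265:371].tolist())
E
```

```text
209 [163, 163, 166, 167, 169, 169, 170, 171, 171, 171, 173, 170, 148, 122, 116, 121, 125, 127, 127, 127, 126, 124, 118, 110, 103, 104, 116, 132, 170, 201, 211, 210, 210, 210, 212, 207, 181, 141, 126, 125, 126, 127]
240 [210, 211, 211, 211, 211, 213, 209, 174, 137, 135, 143, 148, 152, 155, 157, 157, 159, 159, 159, 159, 160, 162, 161, 161, 160, 159, 158, 156, 153, 151, 147, 144, 140, 131, 126, 152, 194, 212, 212, 212, 212, 211]
245 [192, 189, 189, 189, 190, 192, 184, 157, 135, 136, 142, 146, 149, 153, 154, 156, 157, 159, 161, 161, 161, 161, 161, 162, 159, 158, 156, 154, 153, 152, 147, 142, 137, 132, 125, 123, 135, 143, 142, 142, 140, 123]
250 [146, 146, 147, 147, 148, 149, 147, 139, 131, 134, 140, 146, 149, 154, 157, 157, 158, 160, 161, 162, 161, 162, 160, 159, 158, 157, 159, 154, 151, 147, 144, 142, 138, 134, 125, 111, 94, 83, 81, 84, 84, 83]
fit axis 0.115 [269.66105525 213.66766065]
fit axis 0.12 [269.57467291 211.56442925]
fit axis 0.13 [269.40108248 207.33786117]
sock axis 0.02 [271.21446161 252.10652061]
sock axis 0.04 [270.88745722 244.14845578]
sock axis 0.07 [270.38929047 232.
[... 1702 characters left out ...]
43, 44, 44, 45, 45, 46, 45, 45, 45, 45, 46, 44, 46, 46, 46, 45, 46, 48, 83, 116, 117, 117, 117, 116, 117, 116, 117, 117, 116, 116, 117, 117, 116, 117, 116, 115, 113, 113, 113, 114, 114, 112, 75, 74, 73, 73, 73, 73, 74]
252 [71, 70, 71, 71, 72, 73, 73, 104, 115, 115, 116, 117, 116, 115, 115, 116, 116, 116, 116, 116, 116, 116, 116, 116, 116, 117, 115, 116, 116, 116, 92, 76, 56, 46, 45, 46, 46, 45, 44, 45, 53, 65, 61, 63, 65, 75, 89, 92, 90, 90, 86, 87, 91, 91, 91, 85, 63, 64, 63, 62, 58, 50, 46, 46, 46, 45, 45, 46, 45, 47, 46, 45, 45, 52, 74, 78, 117, 117, 117, 116, 116, 117, 116, 117, 117, 116, 116, 116, 117, 116, 116, 116, 115, 115, 114, 114, 114, 115, 114, 102, 110, 112, 125, 124, 123, 109]
```

Emit:
{"fn": "step_arm", "kwargs": {"plan": [[[0,0,0],[0.14,-0.03,-1],1],[[0,0,0],[0,0,-1],1],[[0,0,0],[0,0,-1],1],[[0,0,0],[0,0,-0.6],1],[[0,0,0],[0,0,0],1],[[0,0,0],[0,0,0],1],[[0,0,0],[0,0,0],1]]}}

```text
time: 11.75
ee_pos: [0.5909, 0.1625, 0.1305]
tool_rot: [0.778, 0.628, 0.0, 0.0]
contact_force: [-0.6, -0.0, -0.8]
grip_width: 0.0231
gripper_force: 62.6
```

Emit:
{"fn": "step_arm", "kwargs": {"plan": [[[0,0,0],[0,0,-0.3],1],[[0,0,0],[0,0,-0.3],1],[[0,0,0],[0,0,-0.2],1],[[0,0,0],[0,0,0],1],[[0,0,0],[0,0,0],1]]}}

```text
time: 12.17
ee_pos: [0.5905, 0.1625, 0.1221]
tool_rot: [0.778, 0.628, -0.0, -0.0]
contact_force: [0.0, 0.7, -1.1]
grip_width: 0.023
gripper_force: 62.6
```

Emit:
{"fn": "step_arm", "kwargs": {"plan": [[[0,0,0],[0,0.05,-0.3],1],[[0,0,0],[0,0,0],1],[[0,0,0],[0,0,0],1]]}}

```text
time: 12.42
ee_pos: [0.5905, 0.1628, 0.1191]
tool_rot: [0.778, 0.628, -0.0, 0.0]
contact_force: [-0.3, -1.5, -0.5]
grip_width: 0.0229
gripper_force: 62.7
```

Emit:
{"fn": "step_arm", "kwargs": {"plan": [[[0,0,0],[0,0,-0.3],1],[[0,0,0],[0,0,0],1],[[0,0,0],[0,0,0],1]]}}

```text
time: 12.67
ee_pos: [0.5904, 0.1627, 0.1157]
tool_rot: [0.778, 0.628, -0.0, -0.0]
contact_force: [-1.1, -3.0, -3.1]
grip_width: 0.0231
gripper_force: 62.7
```

Emit:
{"fn": "step_arm", "kwargs": {"plan": [[[0,0,0],[0,0,-0.3],1],[[0,0,0],[0,0,0],1],[[0,0,0],[0,0,0],1]]}}

```text
time: 12.92
ee_pos: [0.5905, 0.1627, 0.1129]
tool_rot: [0.778, 0.628, -0.0, -0.0]
contact_force: [-1.8, -4.1, -0.9]
grip_width: 0.0231
gripper_force: 62.7
```

Emit:
{"fn": "step_arm", "kwargs": {"plan": [[[0,0,0],[-0.02,-0.08,-0.2],1],[[0,0,0],[0,0,0],1],[[0,0,0],[0,0,0],1]]}}

```text
time: 13.17
ee_pos: [0.5905, 0.1624, 0.1115]
tool_rot: [0.778, 0.628, 0.0, -0.0]
contact_force: [-3.4, -2.1, 2.1]
grip_width: 0.0232
gripper_force: 63.1
```

Emit:
{"fn": "step_arm", "kwargs": {"plan": [[[0,0,0],[0,0,-0.3],1],[[0,0,0],[0,0,0],1],[[0,0,0],[0,0,0],1]]}}

```text
time: 13.42
ee_pos: [0.5905, 0.1623, 0.1086]
tool_rot: [0.778, 0.628, 0.0, -0.0]
contact_force: [-3.0, -2.4, 4.1]
grip_width: 0.0227
gripper_force: 63.2
```

Emit:
{"fn": "step_arm", "kwargs": {"plan": [[[0,0,0],[0,0,-0.3],1],[[0,0,0],[0,0,0],1],[[0,0,0],[0,0,0],1]]}}

```text
time: 13.67
ee_pos: [0.5905, 0.1623, 0.1058]
tool_rot: [0.778, 0.628, 0.0, -0.0]
contact_force: [-5.4, -2.9, 5.8]
grip_width: 0.023
gripper_force: 63.6
```

Emit:
{"fn": "step_arm", "kwargs": {"plan": [[[0,0,0],[-0.05,-0.03,-0.2],1],[[0,0,0],[0,0,0],1],[[0,0,0],[0,0,0],1]]}}

```text
time: 13.92
ee_pos: [0.5904, 0.1622, 0.1044]
tool_rot: [0.778, 0.628, 0.001, 0.0]
contact_force: [-5.8, -2.3, 7.1]
grip_width: 0.023
gripper_force: 64.0
```

Emit:
{"fn": "step_arm", "kwargs": {"plan": [[[0,0,0],[0,0,-0.2],1],[[0,0,0],[0,0,0],1],[[0,0,0],[0,0,0],1]]}}

```text
time: 14.17
ee_pos: [0.5904, 0.1622, 0.1026]
tool_rot: [0.778, 0.628, 0.001, 0.0]
contact_force: [-5.7, -2.2, 9.4]
grip_width: 0.0228
gripper_force: 64.2
```

Emit:
{"fn": "step_arm", "kwargs": {"plan": [[[0,0,0],[0,0,-0.1],1],[[0,0,0],[0,0,0],1],[[0,0,0],[0,0,0],1]]}}

```text
time: 14.42
ee_pos: [0.5905, 0.1622, 0.102]
tool_rot: [0.778, 0.628, 0.001, 0.0]
contact_force: [-8.4, -2.7, 12.1]
grip_width: 0.023
gripper_force: 64.5
```

Emit:
{"fn": "step_arm", "kwargs": {"plan": [[[0,0,0],[-0.1,-0.03,0],1],[[0,0,0],[0,0,0],1],[[0,0,0],[0,0,0],1]], "squeeze": 80}}

```text
time: 14.67
ee_pos: [0.5902, 0.1621, 0.1018]
tool_rot: [0.778, 0.628, 0.001, 0.001]
contact_force: [-3.2, -1.4, 7.5]
grip_width: 0.0228
gripper_force: 80.2
```

Emit:
{"fn": "step_arm", "kwargs": {"plan": [[[0,0,-0.5],[0,0,0],1],[[0,0,-0.5],[0,0,0],1],[[0,0,-0.5],[0,0,0],1],[[0,0,-0.5],[0,0,0],1],[[0,0,0],[0,0,0],1],[[0,0,0],[0,0,0],1]]}}

```text
time: 15.17
ee_pos: [0.5901, 0.162, 0.1019]
tool_rot: [0.84, 0.543, 0.001, 0.0]
contact_force: [-4.3, -2.5, 8.5]
grip_width: 0.0227
gripper_force: 80.4
```

```bash
python3 - <<'E'
from h import *
s=r.state();M=R.from_quat(s["tool_rot"]).as_matrix()
print(s["ee_pos"],np.degrees(np.arctan2(M[1,0],M[0,0])),np.degrees(np.arccos(-M[2,2])),s["contact_force"],s["wrist_torque"])
E
```

```text
[0.59011728 0.16204461 0.10187171] 65.75818407231637 0.1602336686609834 [-4.25093521 -2.46390299  8.47707816] [-0.29583916  0.66205568  0.06233395]
```

Emit:
{"fn": "step_arm", "kwargs": {"plan": [[[0,0,-0.5],[-0.04,-0.02,-0.05],1],[[0,0,-0.5],[0,0,0],1],[[0,0,-0.5],[0,0,0],1],[[0,0,-0.5],[0,0,0],1],[[0,0,-0.5],[0,0,0],1],[[0,0,-0.5],[0,0,0],1],[[0,0,-0.5],[0,0,0],1],[[0,0,-0.5],[0,0,0],1],[[0,0,-0.5],[0,0,0],1],[[0,0,-0.5],[0,0,0],1],[[0,0,0],[0,0,0],1],[[0,0,0],[0,0,0],1]]}}

```text
time: 16.17
ee_pos: [0.5901, 0.1618, 0.1019]
tool_rot: [0.952, 0.307, 0.002, 0.0]
contact_force: [-4.2, -2.8, 10.7]
grip_width: 0.0228
gripper_force: 80.7
```

Emit:
{"fn": "step_arm", "kwargs": {"plan": [[[0,0,-0.5],[0,0,0],1],[[0,0,-0.5],[0,0,0],1],[[0,0,-0.5],[0,0,0],1],[[0,0,-0.5],[0,0,0],1],[[0,0,-0.5],[0,0,0],1],[[0,0,-0.5],[0,0,0],1],[[0,0,-0.5],[0,0,0],1],[[0,0,-0.5],[0,0,0],1],[[0,0,0],[0,0,0],1],[[0,0,0],[0,0,0],1]]}}

```text
time: 17.0
ee_pos: [0.59, 0.1617, 0.1018]
tool_rot: [0.995, 0.103, 0.002, -0.0]
contact_force: [-3.6, -2.4, 10.5]
grip_width: 0.0225
gripper_force: 80.8
```

```bash
python3 - <<'E'
from h import *
s=r.state();M=R.from_quat(s["tool_rot"]).as_matrix()
print(s["ee_pos"],np.degrees(np.arctan2(M[1,0],M[0,0])),np.degrees(np.arccos(-M[2,2])),s["contact_force"],s["wrist_torque"],s["qpos"])
E
```

```text
[0.59000557 0.16167463 0.10183733] 11.768502439730867 0.1965306102134329 [-3.62294406 -2.35542386 10.49686928] [-0.58089482  0.64925312  0.1789383 ] [ 1.83769947e-01  2.64127521e-01  1.59957851e+00 -1.88345559e-04
  1.27446126e+00  1.54922228e+00]
```

Torque grows as the spring predicts. Finish the turn to the stop.

Emit:
{"fn": "step_arm", "kwargs": {"plan": [[[0,0,-0.5],[0,0,-0.05],1],[[0,0,-0.5],[0,0,0],1],[[0,0,-0.5],[0,0,0],1],[[0,0,-0.5],[0,0,0],1],[[0,0,-0.5],[0,0,0],1],[[0,0,0],[0,0,0],1],[[0,0,0],[0,0,0],1]]}}

```text
time: 17.58
ee_pos: [0.5901, 0.1616, 0.1018]
tool_rot: [1.0, -0.028, 0.002, -0.0]
contact_force: [-4.7, -2.8, 13.7]
grip_width: 0.0225
gripper_force: 81.2
```

```bash
python3 - <<'E'
from h import *
s=r.state();M=R.from_quat(s["tool_rot"]).as_matrix()
print(s["ee_pos"],np.degrees(np.arctan2(M[1,0],M[0,0])),np.degrees(np.arccos(-M[2,2])),s["contact_force"],s["wrist_torque"])
E
```

```text
[0.59009826 0.16160344 0.10178652] -3.233379130902793 0.2081170883850636 [-4.70649748 -2.78351849 13.66104651] [-0.75547287  0.89634686  0.15338448]
```

Emit:
{"fn": "step_arm", "kwargs": {"plan": [[[0,0,-0.4],[0,0,0],1],[[0,0,-0.4],[0,0,0],1],[[0,0,0],[0,0,0],1],[[0,0,0],[0,0,0],1]]}}

```text
time: 17.92
ee_pos: [0.5901, 0.1616, 0.1018]
tool_rot: [0.998, -0.07, 0.002, -0.0]
contact_force: [-5.9, -2.6, 14.1]
grip_width: 0.0226
gripper_force: 81.2
```

```bash
python3 - <<'E'
from h import *
s=r.state();M=R.from_quat(s["tool_rot"]).as_matrix()
print(s["ee_pos"],np.degrees(np.arctan2(M[1,0],M[0,0])),np.degrees(np.arccos(-M[2,2])),s["contact_force"],s["wrist_torque"])
E
```

```text
[0.59012448 0.16158516 0.1017905 ] -8.029380239479233 0.210807198013162 [-5.93072345 -2.6492901  14.11221466] [-0.72398427  0.92678775  0.1916799 ]
```

Emit:
{"fn": "step_arm", "kwargs": {"plan": [[[0,0,-0.4],[0,0,0],1],[[0,0,0],[0,0,0],1],[[0,0,0],[0,0,0],1],[[0,0,0],[0,0,0],1]]}}

```text
time: 18.25
ee_pos: [0.5901, 0.1616, 0.1018]
tool_rot: [0.996, -0.091, 0.002, -0.0]
contact_force: [-5.8, -3.5, 13.3]
grip_width: 0.0229
gripper_force: 81.2
```

```bash
python3 - <<'E'
from h import *
s=r.state();M=R.from_quat(s["tool_rot"]).as_matrix()
print(s["ee_pos"],np.degrees(np.arctan2(M[1,0],M[0,0])),s["contact_force"],s["wrist_torque"])
# leg check: dark peg-foot pixels where the end-detent leg is expected
im=r.read_camera("side");u,v=px("side",[.4216,.1796,.01]).astype(int);print(u,v)
print(im[v-12:v+8,u-8:u+9].max(2).tolist())
E
```

```text
[0.59011639 0.16160747 0.10179592] -10.413296921122962 [-5.82566227 -3.5146342  13.28701301] [-0.76275932  0.93263823  0.19920588]
284 291
[[114, 94, 98, 114, 118, 114, 122, 131, 136, 131, 123, 119, 149, 210, 231, 231, 230], [114, 94, 94, 104, 106, 108, 120, 132, 136, 133, 123, 115, 142, 209, 231, 231, 230], [118, 104, 94, 91, 92, 107, 122, 132, 136, 133, 120, 107, 134, 208, 232, 231, 230], [121, 124, 115, 93, 95, 121, 132, 134, 136, 132, 121, 103, 124, 200, 232, 232, 231], [120, 129, 124, 106, 108, 132, 140, 135, 135, 132, 122, 104, 113, 176, 224, 231, 231], [144, 122, 114, 106, 110, 136, 141, 136, 136, 133, 124, 106, 104, 151, 214, 230, 231], [201, 151, 111, 102, 112, 143, 145, 137, 135, 132, 123, 108, 110, 157, 218, 233, 232], [227, 185, 132, 114, 117, 140, 143, 137, 135, 133, 123, 115, 115, 150, 208, 232, 233], [230, 219, 189, 157, 129, 128, 134, 137, 138, 135, 126, 121, 119, 130, 169, 214, 231], [231, 231, 227, 187, 129, 109, 122, 132, 134, 130, 122, 116, 103, 98, 125, 169, 215], [231, 232, 232, 195, 121, 80, 95, 102, 100, 95, 92, 86, 67, 62, 96, 131, 169], [231, 233, 233, 189, 105, 56, 61, 64, 57, 53, 52, 49, 38, 40, 79, 115, 137], [230, 233, 232, 181, 91, 45, 47, 50, 44, 42, 39, 37, 31, 32, 69, 111, 128], [230, 232, 232, 178, 85, 36, 43, 47, 47, 45, 46, 44, 36, 32, 63, 111, 131], [230, 232, 231, 181, 89, 34, 37, 40, 41, 43, 41, 38, 33, 35, 68, 112, 132], [230, 232, 231, 190, 106, 45, 31, 32, 36, 35, 32, 30, 29, 50, 88, 121, 134], [230, 232, 231, 201, 131, 71, 42, 35, 35, 38, 40, 42, 58, 80, 110, 129, 134], [230, 230, 231, 225, 187, 129, 87, 72, 71, 71, 77, 92, 122, 130, 129, 132, 133], [230, 230, 231, 232, 225, 189, 156, 147, 147, 148, 148, 161, 190, 184, 149, 131, 131], [229, 230, 230, 232, 232, 227, 223, 224, 225, 224, 224, 224, 231, 227, 192, 160, 142]]
```

```bash
python3 -c "
from station import r
print(r.hand_in())"
```

```text
the job is handed in; nothing more can be done
None
```

I handed the job in at about 18 s with the leg out in its detent and the fitting pressed to the bottom of the socket, turned about 88° clockwise and still gripped at about 81 N; no verdict came back, and I viewed 12 pictures, over the limit of 10.

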